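Set out the lock store bench for the next shift

ROBOT

A 6-joint arm with a two-finger parallel gripper is mounted at the origin on the work surface. World frame = base frame: x ahead of the robot, y to its left, z up, the work surface at z = 0. Lengths are in mm, angles in rad, forces in N, time in s.
With the tool pointing down it reaches from about 275 to 1000 mm from the base axis. Payload 8.4 kg.
Tool frame: the origin (TCP) lies on the centre line of the jaws, within the pads' length; the fingertips stand r.tip_reach ahead of it and the grasp point (between the pads) lies 11 mm behind it (r.tip_reach is the distance from the TCP to the fingertips, in mm); z points along the fingers, y is the line along which they close (so a half turn about z gives the same grasp; the last joint's range is limited). The gripper opens to 85 mm and grips with 20 to 120 N. Pads are 22 mm wide; open, the fingers measure 114 mm over their backs; the gripper's body (76 mm by 85 mm) begins 54 mm behind the grasp point. The pads swing forward as they close: fully open they stand 13 mm farther back than shut.
Start: joints at [1.265, 0.353, 1.633, -0, 1.155, -0.002], TCP at [186.966, 596.382, 239.281] pointing down, gripper open.
Joint ranges: [-2.63, 2.63], [-0.92, 2.1], [0.06, 2.66], [-1.3, 4.44], [0, 2.69], [-3.02, 3.02]. Speed limits (rad/s): [2.22, 2.22, 2.79, 3.14, 3.14, 3.14].

INTERFACE

Orientations are given as [roll, pitch, yaw] about the fixed x, y, z axes, in that order (R = Rz(yaw) Ry(pitch) Rx(roll)).
In Python, from rig import r gives the robot as it stands.
- The arm moves only by the tool carry_out, never from a script. Its argument "targets" is a list of rows, each an object with "dp": the shift along the tool's x, y, z in mm, a list of three; "yaw": the turn about the tool's z in degrees. A call has 1 to 12 rows; each row is the pose to reach, as a shift and turn from the pose commanded when the call began, along the tool's axes at that moment; what a row does not reach only later rows make up. A row lasts 1/8 s, in which the tool goes at most 62.5 mm and 10.7 degrees, less where a joint would pass 70% of its speed; a pose out of reach is approached as far as the arm can. A call with a gripper value outside its range is refused whole. "fingers" is the opening, from -1 (shut) to 1 (fully open), so that 0 is half open, set as the call begins (left out, the last holds). The fingers move at their own pace and stop on an object; "grip_force" is the grip in N (left out, the last holds). Time passes only in rows, so rows that repeat a pose let the fingers close. It gives the time, the measured TCP pose, the force, the opening and the grip force at its end, in the units of the state.
- r.sense(): the state, without advancing time (a new reading comes with each control period).
- r.grab_frame(name): name is "scene" or "top" or "wrist"; returns the picture (400x640x3 uint8, red, green, blue); there is no depth.
- r.get_calibration(name): a dict with "fx", "fy", "cx", "cy" (pixels), "rvec" (rotation vector, rad) and "tvec" (3), from world to camera coordinates, as OpenCV has them. Camera axes: x right, y down, z forward; pixel columns grow to the right and rows downward; lengths in mm; the calibration is good to about 2 mm. A picture is of the moment at which its call begins: read the wrist's pose just before it. get_calibration takes no time and is no camera call; for the wrist camera it gives the pose at the moment of the call.
- r.sign_off(): hands the job in; it is judged then, once.
The state is a dict: "clock": time; "qpos": joint angles; "qvel": joint speeds; "joint_efforts": joint torques, N m; "eef_pos": TCP position; "tcp_rot": TCP orientation; "contact_force": force on the tool from outside, world axes, zero at the start; "wrist_torque": the same for the moment, N m; "opening": opening from 0.0 (shut) to 1.0 (fully open); "grasp_force": force on a finger pad.
Only numpy, scipy, OpenCV 4.12 (cv2) and the standard library are available. Lean on these libraries where they do the work, as an engineer would, in place of code of your own. Each camera call takes 0.05 s, during which the arm holds its last target. There are 200 camera calls.

TASK

Set out the bench for the next shift. Lay the two chocks lengthwise up the sloping board, each with one end against the green cleat and one either side of the white line: the pale chock on the side of the line nearer the blue drip tray, the dark one on the other side. Stand the grease pot in the drip tray and cover it squarely with its lid, and lay the iron boat hook tip flat on the bench, pointing front to back, midway between board and tray; keep the open pot upright and leave the windlass and the mug where they are.

Things in the scene. Friction and masses are not known exactly. Their poses are not given: they have to be found in the camera images.
- board: Fixed sloping oak board 240 mm wide (y), 155 deep, green cleat along its low front edge (robot side), white line up its middle (y = 0). Origin at bench level under its middle, frame level: x uphill, away from the robot; y along the cleat; z up. The face rises to +x at 0.22 rad from the cleat's inner foot (x = -60, z = 20 mm) to x = 75; cleat 14 mm high above it. Board and tray may swap sides.
- tray: Fixed blue square drip tray, 120 x 120 mm outside, 12 mm high, walls and floor 4 mm thick. Origin: centre of the underside; x away from the robot, y left, z up; yaw up to 0.12 rad.
- dark_chock: Loose dark brown hardwood chock with a white band: 90 mm long (x), 44 wide (y, parallel sides to grip), 40 high from x = -45 to +7 mm, then down to 22 at the +x end. 0.16 kg. Origin: centre of the underside, z up. Either end may go against the cleat.
- pale_chock: Loose pale, bleached hardwood chock, no band; same shape, size and origin as the dark chock.
- hook_tip: Loose rusty iron boat hook tip lying flat, 0.3 kg. Square shank 60 mm long (x = -30 to 30), 26 wide and high, collar 30 wide at x = -32 to -24, spike out to x = 80, hook bending to y = +52 between x = 24 and 58. Origin: underside, below the middle of the shank (grip there, across y); x along the spike, z up.
- pot: Loose open tin grease pot with a red band, amber grease to the brim: upright cylinder 56 mm in diameter, 52 mm high, 0.22 kg. Origin: centre of the underside, z up.
- lid: Loose flat tin lid of the pot, lying knob up: disc 60 mm in diameter, 6 mm thick, plain flat underside (it just rests on the pot's rim), with a red round knob 22 mm in diameter rising from 6 to 28 mm. 0.06 kg. Origin: centre of the underside, z up.
- windlass: Bystander, leave alone: bronze lock windlass lying at the back of the bench, arm about 240 mm long, handle 115 mm pointing away from the robot, at most 46 mm high. Origin: underside, middle of the arm.
- mug: Bystander, leave alone: white mug 76 mm in diameter, 85 mm high, at the left of the bench. Origin: centre of the underside.
Not all that is in view belongs to the job. Of the things that look like the pale_chock, the middle-sized one is meant.

How it is judged (in metres and radians):
At the end, for the whole second after the job is handed in: Chocks flat on the slope, square to the cleat (10 deg), lower end within 11 mm of it, pale on the tray side of the line, dark on the other; pot upright in the tray; lid flat on it, centred within 10 mm; hook tip flat, midway between (25 mm clear), front to back within 0.4 rad; all released, at rest (x of dark_chock in the frame of board between -0.022 and -0.004 m and z of dark_chock in the frame of board between 0.023 and 0.038 m and angle between dark_chock's own z axis and vertical between 0.15 and 0.29 rad and angle between the y axis of each of dark_chock, pale_chock and the y axis of board, either way round below 0.17 rad and x of pale_chock in the frame of board between -0.022 and -0.004 m and z of pale_chock in the frame of board between 0.023 and 0.038 m and angle between pale_chock's own z axis and vertical between 0.15 and 0.29 rad and ((y of tray in the frame of board above 0 m and y of pale_chock in the frame of board between 0.018 and 0.102 m and y of dark_chock in the frame of board between -0.102 and -0.018 m and y of hook_tip in the frame of board above 0.145 m and y of hook_tip in the frame of tray below -0.085 m) or (y of tray in the frame of board below 0 m and y of pale_chock in the frame of board between -0.102 and -0.018 m and y of dark_chock in the frame of board between 0.018 and 0.102 m and y of hook_tip in the frame of board below -0.145 m and y of hook_tip in the frame of tray above 0.085 m)) and x of hook_tip in the frame of board between -0.085 and 0.085 m and x of hook_tip in the frame of tray between -0.085 and 0.085 m and angle between the x axis of hook_tip and the x axis of board, either way round below 0.4 rad and angle between hook_tip's own z axis and vertical below 0.12 rad and height (world z) of hook_tip between -0.005 and 0.006 m and x of pot in the frame of tray between -0.03 and 0.03 m and y of pot in the frame of tray between -0.03 and 0.03 m and z of pot in the frame of tray between 0 and 0.01 m and angle between each of pot, lid's own z axis and vertical below 0.1 rad and horizontal distance between lid and pot below 0.01 m and z of lid in the frame of pot between 0.048 and 0.056 m and linear speed of each of dark_chock, pale_chock, hook_tip, pot, lid below 0.02 m/s); the robot touches nothing.
It fails at once if the grease pot is tipped over 30 degrees (angle between pot's own z axis and vertical above 0.52 rad).
It fails at once if the windlass is shifted (distance of windlass from where it was at the start of the episode above 0.02 m).
It fails at once if the mug is shifted (distance of mug from where it was at the start of the episode above 0.02 m).
It also fails if it takes over 136 s, if anything falls off the work surface, if the arm or the gripper's body presses on something with over 40 N, if the wrist force passes 120 N, or if a joint passes its speed limit or range.

## Working session

There is one attempt and no reset: what is moved stays moved. The work goes in short steps, Python scripts to look and compute and a tool call to move; the robot and the scene stay as the last step left them, time stands still between calls to the robot, and variables do not carry over. Pictures are saved under pics/ and viewed, at most 17 in all, crops included, and the job is handed in when it is done.

Besides the shell and the picture viewer there is one more tool, called after "Request:" by a JSON object that holds its "fn" and its "kwargs", one argument or row to a line. carry_out: Moves the arm, as the interface text tells. Its arguments: {"type":"object","properties":{"targets":{"type":"array","items":{"type":"object","properties":{"dp":{"type":"array","items":{"type":"number"}},"yaw":{"type":"number"}}}},"fingers":{"type":"number"},"grip_force":{"type":"number"}},"required":["targets"]}

```bash
ls; mkdir -p pics
cat > h.py <<'E'
import numpy as np, cv2
from rig import r
def cal(n):
    c=r.get_calibration(n); K=np.array([[c['fx'],0,c['cx']],[0,c['fy'],c['cy']],[0,0,1.]])
    return K,np.array(c['rvec'],float).reshape(3),np.array(c['tvec'],float).reshape(3)
def grab(n,f,crop=None,s=1):
    k=cal(n); im=r.grab_frame(n)[:,:,::-1].copy(); cv2.imwrite('pics/raw_'+f,im)
    save(im,f,crop,s); return im,k
def save(im,f,crop=None,s=1):
    if crop: x0,y0,x1,y1=crop; im=im[y0:y1,x0:x1]
    if s!=1: im=cv2.resize(im,None,fx=s,fy=s,interpolation=cv2.INTER_CUBIC)
    cv2.imwrite('pics/'+f,im)
def px(k,u,v,z):
    K,rv,t=k; R=cv2.Rodrigues(rv)[0]; c=-R.T@t; d=R.T@np.linalg.inv(K)@np.array([u,v,1.])
    return (c+d*(z-c[2])/d[2]).round(1)
def proj(k,p):
    return cv2.projectPoints(np.array(p,float).reshape(-1,3),k[1],k[2],k[0],None)[0].reshape(-1,2).round(1)
E
python3 - <<'E'
from h import *
for n in('top','scene'):
    im,k=grab(n,n+'.png',s=1.25); K,rv,t=k; print(n,K[0,0],(-cv2.Rodrigues(rv)[0].T@t).round())
print(r.sense(), r.tip_reach)
E
```

```text
pics
top 483.21766711444417 [ 344.   57. 1485.]
scene 371.74474915350714 [1137.  -49.  633.]
{'clock': 0.1, 'qpos': array([ 1.26462903e+00,  3.53612976e-01,  1.63406218e+00,  7.62199628e-06,
        1.15518405e+00, -2.41024621e-03]), 'qvel': array([ 4.35585344e-04,  1.68459186e-05, -1.23819139e-03, -3.43966912e-04,
        8.14628877e-04, -4.51823066e-04]), 'joint_efforts': array([ 1.05586267e-03, -6.06352830e+01, -3.42819679e+01, -2.24788919e-04,
        4.00229677e-03, -3.96817700e-05]), 'eef_pos': array([186.82076564, 595.98982422, 238.61441763]), 'tcp_rot': array([-3.14032612e+00, -1.00218992e-05,  2.83783251e+00]), 'contact_force': array([ 1.15074418, -0.66947865, -0.37755973]), 'wrist_torque': array([ 0.02448671, -0.04018091,  0.01700711]), 'grasp_force': 0.0, 'opening': 0.9994354936052464} 8.0
```

View pics/top.png

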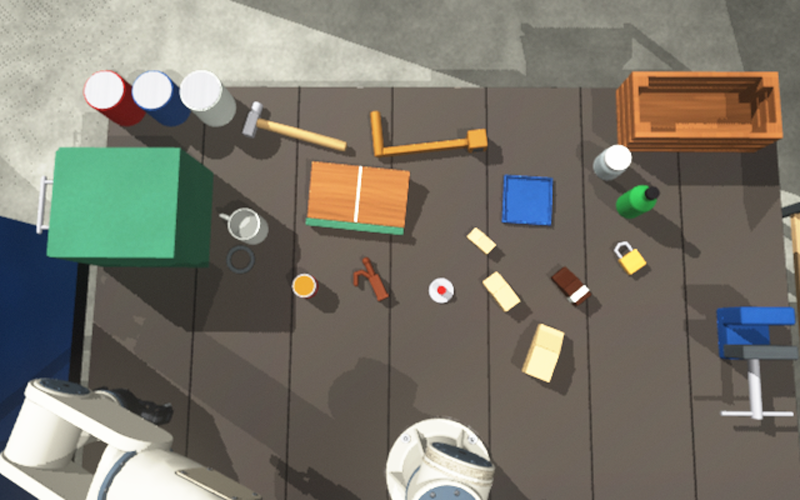

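View pics/scene.png

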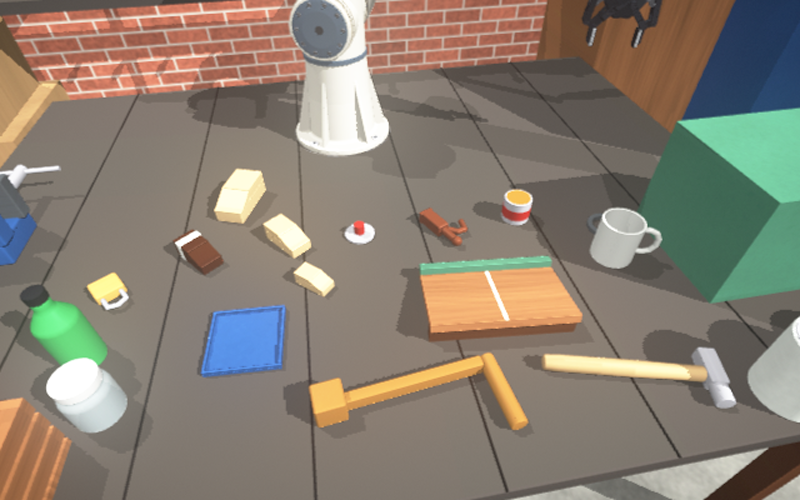

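The top picture shows three pale wedges: small (481,240), middle (501,292) and large (543,352). I choose the middle one. The dark chock is at (570,286), lid (441,290), hook (371,281), pot (304,286), board (358,198), tray (527,200), mug (247,226) and windlass (430,145). The padlock (630,258), hammer and jars don't belong to the job. I'll check in one close crop.

Run:
```python
from h import *
im=cv2.imread('pics/raw_top.png'); save(im,'c1.png',(230,120,490,310),3)
```

```text
(no output)
```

View pics/c1.png

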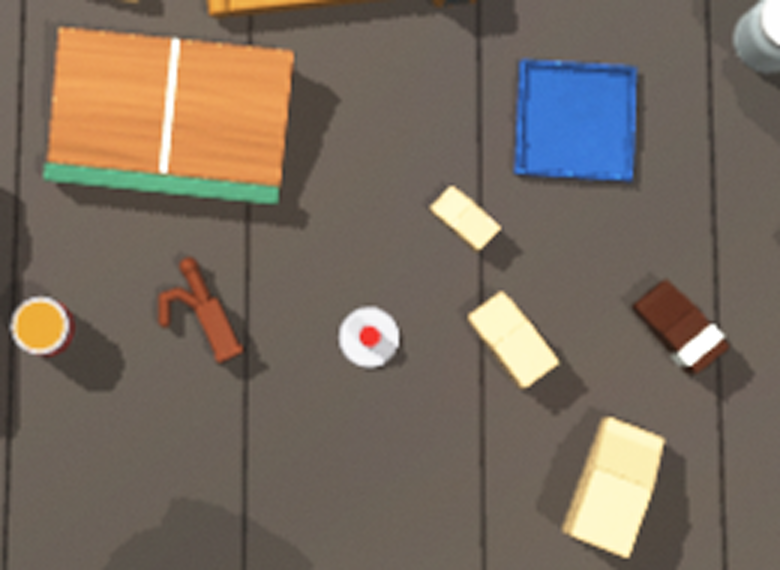

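The crop confirms the middle chock: its corners are (500,292), (557,357), (525,387), (468,318), and a ridge at about (507,333) puts the sloped end upper left. The dark chock spans (660,281) to (687,368), with its band at lower right.

Run:
```python
from h import *
k=cal('top')
def P(x,y,z): return px(k,230+(x+.5)/3-.5,120+(y+.5)/3-.5,z)
def show(n,l): print(n,[P(*a)[:2].tolist() for a in l])
show('board top edge, cleat front, line top,bot',[(60,28,50),(294,50,50),(43,178,34),(277,203,34),(175,40,50),(163,172,22)])
show('tray',[(518,60,12),(637,67,12),(634,181,12),(514,175,12)])
show('pale slope end, high end',[(500,292,22),(468,318,22),(557,357,40),(525,387,40)])
show('dark far(22/40), band(40/22)',[(660,281,22),(632,308,22),(687,370,40),(726,340,40)])
show('  alt',[(660,281,40),(632,308,40),(687,370,22),(726,340,22)])
show('small',[(452,186,22),(430,208,22),(500,229,22),(481,250,22)])
show('hook shank end, spike',[(216,363,26),(242,348,26),(187,262,20),(163,322,13),(211,318,26)])
show('pot',[(41,326,52)]);show('lid',[(369,337,6),(370,335,28)])
# mug, windlass
show('mug',[((247/1.25-230)*3,(226/1.25-120)*3,85)])
for a in [(372,112),(380,155),(487,140)]: print(px(k,a[0]/1.25,a[1]/1.25,30)[:2])
```

```text
board top edge, cleat front, line top,bot [[737.2, 307.4], [715.2, 68.8], [584.9, 323.1], [560.5, 85.1], [725.1, 189.9], [593.7, 202.4]]
tray [[715.4, -163.7], [708.4, -286.8], [588.6, -280.7], [594.2, -157.9]]
pale slope end, high end [[472.6, -140.6], [446.2, -108.1], [406.8, -193.8], [377.0, -161.7]]
dark far(22/40), band(40/22) [[484.8, -302.1], [457.3, -273.2], [394.9, -321.8], [424.7, -361.3]]
  alt [[483.0, -297.6], [455.9, -269.1], [395.5, -326.6], [425.7, -366.5]]
small [[580.8, -93.1], [558.0, -70.5], [536.8, -141.4], [515.2, -121.9]]
hook shank end, spike [[399.1, 145.2], [414.3, 119.3], [501.4, 176.4], [440.8, 200.4], [444.2, 150.8]]
pot [[433.5, 317.4]]
lid [[427.3, -9.1], [428.1, -9.1]]
mug [[571.3, 451.5]]
[870.1 164.1]
[759.3 142.6]
[ 798.7 -122.8]
```

```bash
cat >> h.py <<'E'
def go(x,y,z,psi=None,from_=None):
    """tool-axis shift + turn from commanded/measured pose to world target"""
    s=r.sense(); p=np.array(s['eef_pos']); a=s['tcp_rot'][2]
    if from_ is not None: p=np.array(from_[:3],float); a=from_[3]
    d=np.array([x,y,z])-p; t=0 if psi is None else -np.degrees((psi-a+np.pi)%(2*np.pi)-np.pi)
    print('dp',[round(d[0]*np.cos(a)+d[1]*np.sin(a),1),round(d[0]*np.sin(a)-d[1]*np.cos(a),1),round(-d[2],1)],'yaw',round(t,1),'| now',p.round(1),round(a,3))
def wpx(u,v,z,n='wrist'): return px(cal(n),u,v,z)
E
python3 -c "
from h import *
go(426,-151,160,.67)"
```

```text
dp [np.float64(-451.7), np.float64(-641.3), np.float64(78.6)] yaw 124.2 | now [186.8 596.  238.6] 2.838
```

Request:
{"fn": "carry_out", "kwargs": {
  "targets": [
    {"dp":[-452,-641,40],"yaw":124},
    {"dp":[-452,-641,40],"yaw":124},
    {"dp":[-452,-641,40],"yaw":124},
    {"dp":[-452,-641,40],"yaw":124},
    {"dp":[-452,-641,40],"yaw":124},
    {"dp":[-452,-641,40],"yaw":124},
    {"dp":[-452,-641,40],"yaw":124},
    {"dp":[-452,-641,40],"yaw":124},
    {"dp":[-452,-641,40],"yaw":124},
    {"dp":[-452,-641,40],"yaw":124},
    {"dp":[-452,-641,40],"yaw":124},
    {"dp":[-452,-641,40],"yaw":124}
  ],
  "fingers": 1,
  "grip_force": 60
}}

```text
clock: 1.6
eef_pos: [415.9, -119.1, 201.1]
tcp_rot: [3.141, -0.0, 0.668]
contact_force: [1.0, 0.3, 0.2]
opening: 0.998
grasp_force: 0.0
```

```bash
python3 -c "
from h import *
go(426,-151,160,.67); print(r.sense()['clock'],r.sense()['qpos'].round(2))
im,k=grab('wrist','w1.png'); print((-cv2.Rodrigues(k[1])[0].T@k[2]).round()); print(proj(k,[[426,-151,40],[440,-314,40]]))"
```

```text
dp [np.float64(-11.9), np.float64(31.3), np.float64(41.1)] yaw -0.1 | now [ 415.9 -119.1  201.1] 0.668
1.6 [-0.28  0.1   2.07  0.    0.98  0.62]
[471. -76. 336.]
[[356.4 194.5]
 [499.4 287. ]]
```

View pics/w1.png

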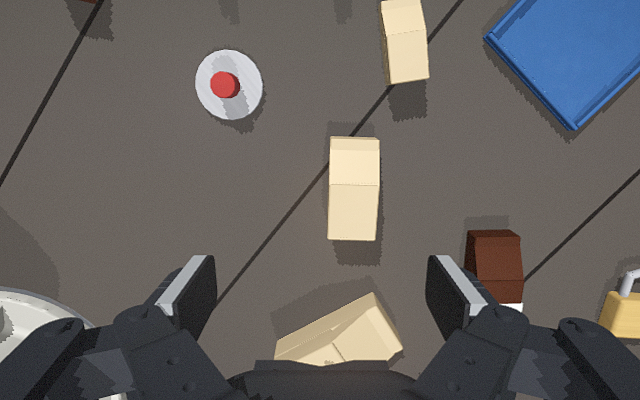

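The wrist view shows the pale chock squarely. Its far end is at about (355,138–149), its ridge at (355,185) and its high end at (352,240). The dark chock is at (495,265) with the band at its lower end.

```bash
python3 -c "
from h import *
for a in [(329,184,40),(381,186,40),(328,240,40),(376,241,40),(331,149,22),(380,149,22),(331,137,0),(380,138,0),(331,137,22)]: print(a,wpx(*a))
print('dark');
for a in [(468,231,0),(468,231,40),(522,240,40),(468,283,40),(523,280,40),(523,303,22)]: print(a,wpx(*a))
go(422,-148,14,.67)"
```

```text
(329, 184, 40) [ 421.5 -133.2   40. ]
(381, 186, 40) [ 447.6 -169.7   40. ]
(328, 240, 40) [ 380.2 -164.7   40. ]
(376, 241, 40) [ 406.  -199.5   40. ]
(331, 149, 22) [ 444.5 -117.9   22. ]
(380, 149, 22) [ 471.3 -152.2   22. ]
(331, 137, 0) [ 451.3 -113.4    0. ]
(380, 138, 0) [ 479.  -150.4    0. ]
(331, 137, 22) [ 452.7 -111.3   22. ]
dark
(468, 231, 0) [ 462.8 -282.3    0. ]
(468, 231, 40) [ 464.1 -258.4   40. ]
(522, 240, 40) [ 487.9 -303.2   40. ]
(468, 283, 40) [ 426.7 -295.2   40. ]
(523, 280, 40) [ 460.6 -333.7   40. ]
(523, 303, 22) [ 441.9 -368.3   22. ]
dp [np.float64(-11.3), np.float64(20.2), np.float64(187.2)] yaw -0.4 | now [ 418.5 -125.1  201.2] 0.663
```

Request:
{"fn": "carry_out", "kwargs": {
  "targets": [
    {"dp":[0,0,50],"yaw":1},
    {"dp":[0,0,100],"yaw":1},
    {"dp":[0,0,100],"yaw":1},
    {"dp":[0,0,100],"yaw":1}
  ]
}}

```text
clock: 2.15
eef_pos: [416.4, -116.9, 102.2]
tcp_rot: [3.141, -0.0, 0.657]
contact_force: [0.3, 0.1, -0.3]
opening: 0.999
grasp_force: 0.0
```

```bash
python3 -c "
from h import *
go(426.5,-157.5,14,.64)"
```

```text
dp [np.float64(-16.8), np.float64(38.3), np.float64(88.2)] yaw 0.9 | now [ 416.4 -116.9  102.2] 0.657
```

Request:
{"fn": "carry_out", "kwargs": {
  "targets": [
    {"dp":[-15,32,10],"yaw":1},
    {"dp":[-15,32,50],"yaw":1},
    {"dp":[-15,32,89],"yaw":1},
    {"dp":[-15,32,89],"yaw":1},
    {"dp":[-15,32,89],"yaw":1}
  ]
}}

```text
clock: 2.78
eef_pos: [424.8, -151.7, 14.1]
tcp_rot: [3.139, -0.001, 0.639]
contact_force: [0.5, -0.3, 0.1]
opening: 1.005
grasp_force: 0.0
```

Request:
{"fn": "carry_out", "kwargs": {
  "targets": [
    {"dp":[0,0,0],"yaw":0},
    {"dp":[0,0,0],"yaw":0},
    {"dp":[0,0,0],"yaw":0},
    {"dp":[0,0,0],"yaw":0},
    {"dp":[0,0,0],"yaw":0},
    {"dp":[0,0,0],"yaw":0}
  ],
  "fingers": -1
}}

```text
clock: 3.52
eef_pos: [423.9, -151.5, 13.2]
tcp_rot: [3.141, -0.001, 0.639]
contact_force: [-1.2, 1.2, 15.1]
opening: 0.507
grasp_force: 60.2
```

Request:
{"fn": "carry_out", "kwargs": {
  "targets": [
    {"dp":[0,0,-60],"yaw":0},
    {"dp":[50,-16,-117],"yaw":10},
    {"dp":[112,-37,-117],"yaw":20},
    {"dp":[170,-57,-117],"yaw":30},
    {"dp":[230,-77,-117],"yaw":40},
    {"dp":[290,-97,-117],"yaw":42},
    {"dp":[334,-112,-117],"yaw":42},
    {"dp":[334,-112,-117],"yaw":42},
    {"dp":[334,-112,-117],"yaw":42},
    {"dp":[334,-112,-117],"yaw":42},
    {"dp":[334,-112,-117],"yaw":42}
  ]
}}

```text
clock: 4.9
eef_pos: [624.1, 136.4, 129.2]
tcp_rot: [3.141, 0.0, -0.096]
contact_force: [0.1, 0.3, -1.3]
opening: 0.508
grasp_force: 62.2
```

```bash
python3 -c "
from h import *
go(625.8,137.5,60,-.096)
im,k=grab('wrist','w2.png',s=1.2); 
import pickle; pickle.dump(k,open('k2','wb'))
print(r.sense())
B=np.array([651.5,195.3,0]);ex=np.array([.9954,-.0959,0]);ey=np.array([.0959,.9954,0]);ez=np.array([0,0,1])
for b in [(75,0,50),(75,-120,50),(-60,0,20),(-60,-120,34),(-60,60,34)]: print(b,proj(k,B+b[0]*ex+b[1]*ey+b[2]*ez)*1.2)"
```

```text
dp [np.float64(1.5), np.float64(-1.3), np.float64(69.2)] yaw 0.0 | now [624.1 136.4 129.2] -0.096
{'clock': 4.95, 'qpos': array([ 2.12989572e-01,  4.90463151e-01,  1.69052157e+00, -8.94185140e-05,
        9.60896232e-01,  1.87952234e+00]), 'qvel': array([ 0.00466398,  0.00161017, -0.00645295, -0.00047038, -0.00159279,
        0.00033685]), 'joint_efforts': array([ 1.34900934e-01, -6.62087131e+01, -3.00898504e+01,  4.67466292e-03,
        1.64826494e-02, -5.06628465e-03]), 'eef_pos': array([624.32223383, 136.53164482, 129.24162665]), 'tcp_rot': array([ 3.14143524e+00,  2.52400865e-04, -9.56852298e-02]), 'contact_force': array([ 0.77351553, -0.14748974, -0.18675357]), 'wrist_torque': array([-0.04144953,  0.01672297,  0.02410706]), 'grasp_force': 62.24345952272415, 'opening': 0.5029436462779997}
(75, 0, 50) [[253.2   56.64]]
(75, -120, 50) [[510.24  56.76]]
(-60, 0, 20) [[286.08 296.88]]
(-60, -120, 34) [[483.84 306.72]]
(-60, 60, 34) [[179.16 306.72]]
```

View pics/w2.png

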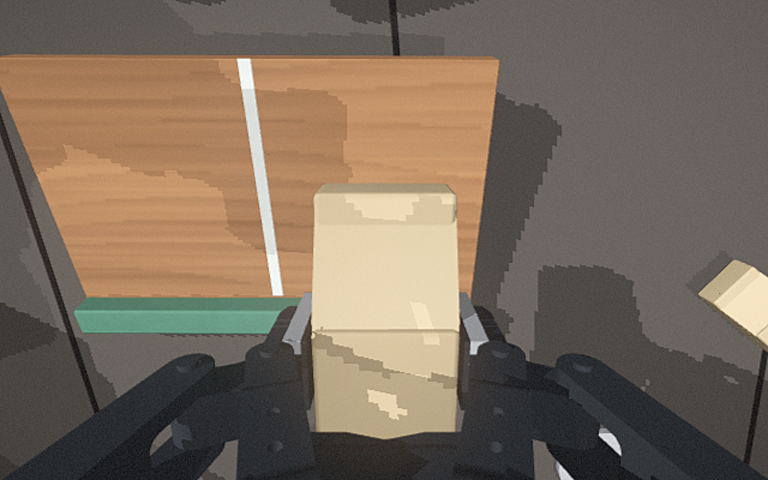

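Request:
{"fn": "carry_out", "kwargs": {
  "targets": [
    {"dp":[1.5,-1,40],"yaw":0},
    {"dp":[1.5,-1,67],"yaw":0},
    {"dp":[1.5,-1,72],"yaw":0},
    {"dp":[1.5,-1,72],"yaw":0}
  ],
  "grip_force": 20
}}

```text
clock: 5.45
eef_pos: [626.6, 138.2, 57.6]
tcp_rot: [-3.142, -0.0, -0.095]
contact_force: [1.4, -0.0, -1.3]
opening: 0.504
grasp_force: 62.4
```

Request:
{"fn": "carry_out", "kwargs": {
  "targets": [
    {"dp":[0,0,3],"yaw":0},
    {"dp":[0,0,6],"yaw":0},
    {"dp":[0,0,9],"yaw":0},
    {"dp":[0,0,11],"yaw":0},
    {"dp":[0,0,13],"yaw":0},
    {"dp":[0,0,13],"yaw":0}
  ]
}}

```text
clock: 6.2
eef_pos: [624.9, 139.0, 45.7]
tcp_rot: [-3.142, 0.002, -0.094]
contact_force: [-12.2, 0.6, 15.0]
opening: 0.502
grasp_force: 65.2
```

Request:
{"fn": "carry_out", "kwargs": {
  "targets": [
    {"dp":[0,0,1],"yaw":0},
    {"dp":[0,0,1],"yaw":0},
    {"dp":[0,0,1],"yaw":0},
    {"dp":[0,0,1],"yaw":0}
  ],
  "fingers": 0.5
}}

```text
clock: 6.7
eef_pos: [626.4, 138.5, 43.0]
tcp_rot: [3.142, -0.0, -0.094]
contact_force: [-0.3, 0.3, 0.2]
opening: 0.749
grasp_force: 0.0
```

Request:
{"fn": "carry_out", "kwargs": {
  "targets": [
    {"dp":[0,0,-40],"yaw":0},
    {"dp":[0,0,-90],"yaw":0},
    {"dp":[0,0,-120],"yaw":0},
    {"dp":[0,0,-120],"yaw":0},
    {"dp":[0,0,-120],"yaw":0}
  ]
}}

```text
clock: 7.32
eef_pos: [625.8, 138.4, 162.2]
tcp_rot: [3.141, 0.001, -0.094]
contact_force: [0.6, 0.4, -1.2]
opening: 0.747
grasp_force: 0.0
```

```bash
python3 -c "
from h import *
im,k=grab('wrist','w3.png',s=1.2); 
print(r.sense()['eef_pos'])
B=np.array([651.5,198.5,0]);ex=np.array([.9954,-.0959,0]);ey=np.array([.0959,.9954,0])
# predicted flat chock corners for origin x=-11, y from 
c,s=np.cos(.22),np.sin(.22)
for X in (-16,-8):
  Z=20+np.tan(.22)*(X+60)
  for a,h in((-45,40),(7,40),(45,22)):
    for w in(-22,22):
      b=(X+a*c-h*s,-60+w,Z+a*s+h*c); print(X,a,w,proj(k,B+b[0]*ex+b[1]*ey+[0,0,b[2]])*1.2)
go(437,-318,150,.82)"
```

```text
[625.49397659 138.32779126 161.67501623]
-16 -45 -22 [[416.28 316.44]]
-16 -45 22 [[344.88 316.44]]
-16 7 -22 [[419.76 242.88]]
-16 7 22 [[340.8  242.76]]
-16 45 -22 [[420.24 166.8 ]]
-16 45 22 [[340.44 166.68]]
-8 -45 -22 [[416.88 305.76]]
-8 -45 22 [[344.28 305.76]]
-8 7 -22 [[420.36 229.92]]
-8 7 22 [[340.08 229.8 ]]
-8 45 -22 [[420.96 152.4 ]]
-8 45 22 [[339.72 152.16]]
dp [np.float64(-144.7), np.float64(472.1), np.float64(11.7)] yaw -52.4 | now [625.5 138.3 161.7] -0.094
```

View pics/w3.png

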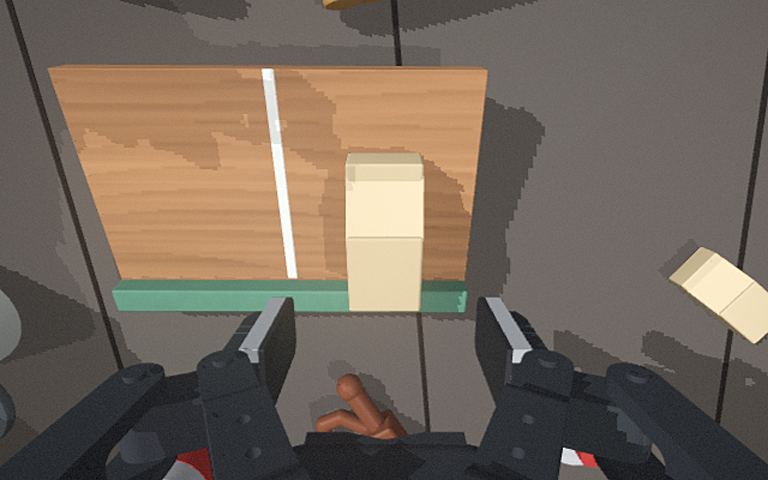

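```bash
cat > fit.py <<'E'
from h import *
from scipy.optimize import least_squares
E
python3 -c "
from h import *
from scipy.optimize import least_squares
k=cal('wrist'); print(r.sense()['eef_pos'])
B=np.array([651.5,198.5,0]);ex=np.array([.9954,-.0959,0]);ey=np.array([.0959,.9954,0])
obs=[(-45,40,-22,421,311),(-45,40,22,348,311),(7,40,-22,423,237),(7,40,22,347,237),(45,22,-22,423,181),(45,22,22,347,181),(45,0,-22,422,154),(45,0,22,346,154)]
def f(q,full=False):
  X,Y,Z,t=q;c,s=np.cos(t),np.sin(t)
  return np.concatenate([(proj(k,B+(X+a*c-h*s)*ex+(Y+w)*ey+[0,0,Z+a*s+h*c])[0]*1.2-[u,v]) for a,h,w,u,v in obs])
o=least_squares(f,[-12,-60,30,.2],diff_step=1e-2);print(o.x,o.fun.round())
o=least_squares(lambda q:f([q[0],q[1],20+.2236*(q[0]+60),.22]),[-12,-60],diff_step=1e-2);print(o.x,o.fun.round())
"
```

```text
[625.49397659 138.32779126 161.67501623]
[-19.34489244 -62.4839775   13.44200227   0.27406668] [-3. -1.  3. -2. -2.  6.  1.  6. -1. -9.  0. -9. -2.  4.  4.  4.]
[-16.8179072  -62.53457179] [ -1.   6.   1.   6.   1.   7.  -2.   7.   2. -13.  -2. -13.  -0.   1.
   2.   1.]
```

Request:
{"fn": "carry_out", "kwargs": {
  "targets": [
    {"dp":[-143,467,10],"yaw":-52},
    {"dp":[-143,467,10],"yaw":-52},
    {"dp":[-143,467,10],"yaw":-52},
    {"dp":[-143,467,10],"yaw":-52},
    {"dp":[-143,467,10],"yaw":-52},
    {"dp":[-143,467,10],"yaw":-52},
    {"dp":[-143,467,10],"yaw":-52},
    {"dp":[-143,467,40],"yaw":-52},
    {"dp":[-143,467,60],"yaw":-52},
    {"dp":[-143,467,60],"yaw":-52},
    {"dp":[-143,467,60],"yaw":-52},
    {"dp":[-143,467,60],"yaw":-52}
  ],
  "fingers": 1,
  "grip_force": 40
}}

```text
clock: 8.88
eef_pos: [440.9, -312.4, 103.9]
tcp_rot: [3.14, -0.0, 0.815]
contact_force: [-0.1, -0.5, 0.4]
opening: 1.004
grasp_force: 0.0
```

```bash
python3 -c "
from h import *
im,k=grab('wrist','w4.png',s=1.2); s=r.sense(); print(s['qpos'])
c,sn=np.cos(.81),np.sin(.81)
for a,h in((-45,40),(7,40),(45,22),(45,40)):
  for sg in (1,-1): print(a,h,sg,proj(k,[[439+sg*a*c-w*sn,-313+sg*a*sn+w*c,h] for w in(-22,22)]).ravel()*1.2)
go(439,-313,16,.81)"
```

```text
[-6.19397203e-01  3.94342358e-01  1.92684083e+00  7.54458531e-05
  8.19074598e-01  1.36750105e-01]
-45 40 1 [423.84 346.68 340.08 346.44]
-45 40 -1 [429.6  175.08 335.28 174.72]
7 40 1 [426.96 252.6  337.44 252.24]
7 40 -1 [426.12 279.12 338.16 278.88]
45 22 1 [426.   170.28 339.24 169.92]
45 22 -1 [421.08 330.   343.32 329.76]
45 40 1 [429.6  175.08 335.28 174.72]
45 40 -1 [423.84 346.68 340.08 346.44]
dp [np.float64(-1.7), np.float64(-1.0), np.float64(87.9)] yaw 0.3 | now [ 440.9 -312.5  103.9] 0.815
```

View pics/w4.png

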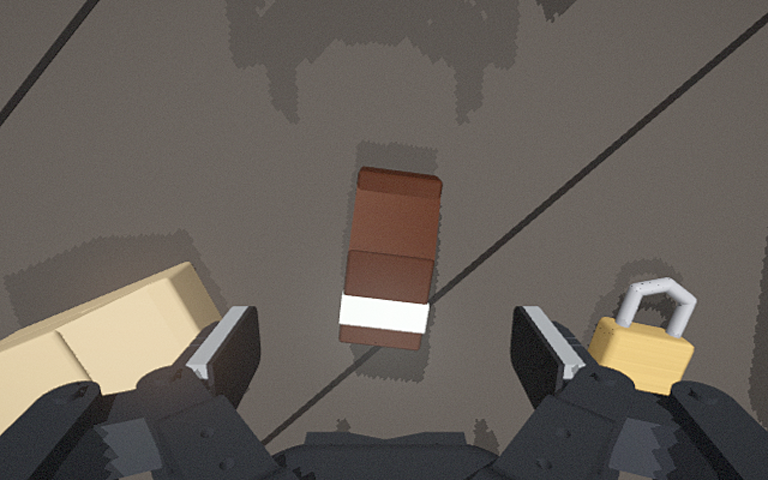

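The dark chock's ridge is at (390,255), its band is at the high end (385,315), and it's turned about 5.5°. Both neighbours, the large block and the padlock, are clear of the fingers.

Request:
{"fn": "carry_out", "kwargs": {
  "targets": [
    {"dp":[-6,2.5,0],"yaw":5.5},
    {"dp":[-6,2.5,45],"yaw":5.5},
    {"dp":[-6,2.5,87],"yaw":5.5},
    {"dp":[-6,2.5,87],"yaw":5.5},
    {"dp":[-6,2.5,87],"yaw":5.5},
    {"dp":[-6,2.5,87],"yaw":5.5}
  ],
  "fingers": 0.5
}}

```text
clock: 9.68
eef_pos: [438.9, -319.7, 18.0]
tcp_rot: [3.139, -0.001, 0.717]
contact_force: [0.5, 0.2, -0.2]
opening: 0.75
grasp_force: 0.0
```

Request:
{"fn": "carry_out", "kwargs": {
  "targets": [
    {"dp":[0,0,0],"yaw":0},
    {"dp":[0,0,0],"yaw":0},
    {"dp":[0,0,0],"yaw":0},
    {"dp":[0,0,0],"yaw":0},
    {"dp":[0,0,0],"yaw":0},
    {"dp":[0,0,-60],"yaw":0},
    {"dp":[0,0,-115],"yaw":0},
    {"dp":[0,0,-115],"yaw":0},
    {"dp":[0,0,-115],"yaw":0}
  ],
  "fingers": -1,
  "grip_force": 40
}}

```text
clock: 10.8
eef_pos: [437.3, -318.7, 131.0]
tcp_rot: [-3.142, 0.0, 0.717]
contact_force: [-1.1, 0.3, -2.3]
opening: 0.511
grasp_force: 43.0
```

```bash
python3 -c "
from h import *
# board p=-20, y=+62
print(651.5-20*.9954+62*.0959,198.5+20*.0959+62*.9954)
go(651.5-20*.9954+62*.0959,198.5+20*.0959+62*.9954,130,-.096)"
```

```text
637.5378 262.1328
dp [np.float64(532.7), np.float64(-306.1), np.float64(1.0)] yaw 46.6 | now [ 437.3 -318.7  131. ] 0.717
```

Request:
{"fn": "carry_out", "kwargs": {
  "targets": [
    {"dp":[533,-306,0],"yaw":47},
    {"dp":[533,-306,0],"yaw":47},
    {"dp":[533,-306,0],"yaw":47},
    {"dp":[533,-306,0],"yaw":47},
    {"dp":[533,-306,0],"yaw":47},
    {"dp":[533,-306,0],"yaw":47},
    {"dp":[533,-306,0],"yaw":47},
    {"dp":[533,-306,0],"yaw":47},
    {"dp":[533,-306,0],"yaw":47},
    {"dp":[533,-306,0],"yaw":47},
    {"dp":[533,-306,0],"yaw":47},
    {"dp":[533,-306,0],"yaw":47}
  ]
}}

```text
clock: 12.3
eef_pos: [637.0, 262.1, 128.7]
tcp_rot: [3.14, 0.003, -0.102]
contact_force: [0.1, -0.9, -3.0]
opening: 0.508
grasp_force: 42.9
```

Request:
{"fn": "carry_out", "kwargs": {
  "targets": [
    {"dp":[0,0,30],"yaw":0},
    {"dp":[0,0,60],"yaw":0},
    {"dp":[0,0,60],"yaw":0},
    {"dp":[0,0,60],"yaw":0}
  ]
}}

```text
clock: 12.8
eef_pos: [638.5, 260.9, 71.7]
tcp_rot: [3.141, -0.0, -0.104]
contact_force: [-0.0, 0.4, -1.6]
opening: 0.512
grasp_force: 42.8
```

```bash
python3 -c "
from h import *
go(637.5,262,47,-.096)"
```

```text
dp [np.float64(-1.1), np.float64(-1.0), np.float64(24.7)] yaw -0.5 | now [638.5 260.9  71.7] -0.104
```

Request:
{"fn": "carry_out", "kwargs": {
  "targets": [
    {"dp":[-1,-1,8],"yaw":-0.5},
    {"dp":[-1,-1,14],"yaw":-0.5},
    {"dp":[-1,-1,17],"yaw":-0.5},
    {"dp":[-1,-1,20],"yaw":-0.5},
    {"dp":[-1,-1,23],"yaw":-0.5},
    {"dp":[-1,-1,25],"yaw":-0.5},
    {"dp":[-1,-1,25],"yaw":-0.5},
    {"dp":[-1,-1,25],"yaw":-0.5}
  ]
}}

```text
clock: 13.8
eef_pos: [634.8, 263.0, 46.5]
tcp_rot: [3.14, 0.005, -0.094]
contact_force: [-13.4, 0.3, 10.4]
opening: 0.512
grasp_force: 42.4
```

Request:
{"fn": "carry_out", "kwargs": {
  "targets": [
    {"dp":[0,0,0],"yaw":0},
    {"dp":[0,0,0],"yaw":0},
    {"dp":[0,0,0],"yaw":0},
    {"dp":[0,0,0],"yaw":0},
    {"dp":[0,0,-40],"yaw":0},
    {"dp":[0,0,-90],"yaw":0},
    {"dp":[0,0,-120],"yaw":0},
    {"dp":[0,0,-120],"yaw":0},
    {"dp":[0,0,-120],"yaw":0}
  ],
  "fingers": 0.5
}}

```text
clock: 14.92
eef_pos: [636.8, 262.8, 165.1]
tcp_rot: [3.141, 0.001, -0.094]
contact_force: [-0.3, -0.3, -1.4]
opening: 0.75
grasp_force: 0.0
```

```bash
python3 -c "
from h import *
im,k=grab('wrist','w5.png',s=1.2)
B=np.array([651.5,198.5,0]);ex=np.array([.9954,-.0959,0]);ey=np.array([.0959,.9954,0])
c,s=np.cos(.22),np.sin(.22)
for X in (-16,-8):
  Z=20+np.tan(.22)*(X+60)
  for Y in (62,-60):
   for a,h in((-45,40),(7,40),(45,22),(45,0)):
    b=(X+a*c-h*s,Y,Z+a*s+h*c); print(X,Y,a,h,proj(k,B+b[0]*ex+b[1]*ey+[0,0,b[2]])*1.2)
go(435,145,130,.435)"
```

```text
-16 62 -45 40 [[385.2  312.84]]
-16 62 7 40 [[385.44 239.76]]
-16 62 45 22 [[385.56 164.4 ]]
-16 62 45 0 [[385.44 152.4 ]]
-16 -60 -45 40 [[581.4  313.08]]
-16 -60 7 40 [[602.04 240.  ]]
-16 -60 45 22 [[604.32 164.76]]
-16 -60 45 0 [[587.76 152.76]]
-8 62 -45 40 [[385.32 302.28]]
-8 62 7 40 [[385.44 226.8 ]]
-8 62 45 22 [[385.56 150.12]]
-8 62 45 0 [[385.56 138.96]]
-8 -60 -45 40 [[584.28 302.52]]
-8 -60 7 40 [[605.64 227.04]]
-8 -60 45 22 [[608.04 150.48]]
-8 -60 45 0 [[591.   139.32]]
dp [np.float64(-189.5), np.float64(136.1), np.float64(34.6)] yaw -30.3 | now [636.5 262.7 164.6] -0.094
```

View pics/w5.png

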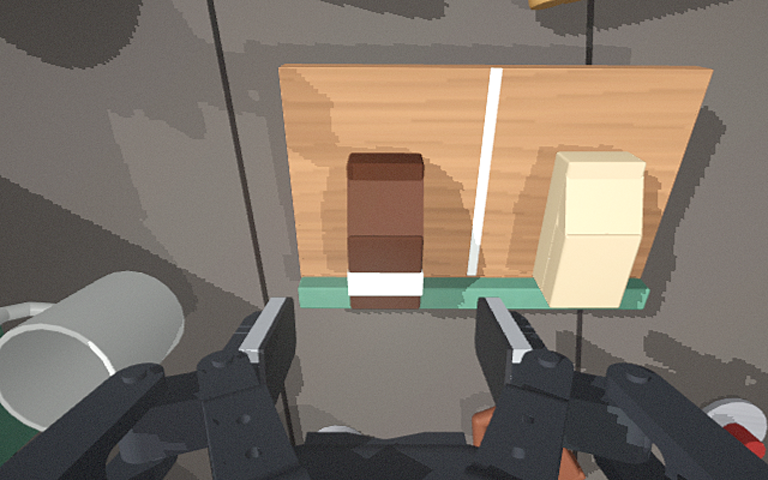

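Both chocks lie flat on either side of the line. The ridges are at row 236 and the low ends at the cleat, row 275–308, so X is about -13 mm for both. Next is the hook.

Request:
{"fn": "carry_out", "kwargs": {
  "targets": [
    {"dp":[-60,40,0],"yaw":-10},
    {"dp":[-120,80,0],"yaw":-20},
    {"dp":[-170,120,0],"yaw":-30},
    {"dp":[-190,136,30],"yaw":-30},
    {"dp":[-190,136,60],"yaw":-30},
    {"dp":[-190,136,60],"yaw":-30},
    {"dp":[-190,136,60],"yaw":-30}
  ]
}}

```text
clock: 15.85
eef_pos: [436.0, 145.8, 106.3]
tcp_rot: [-3.142, 0.0, 0.429]
contact_force: [0.7, 0.9, 0.1]
opening: 0.752
grasp_force: 0.0
```

```bash
python3 -c "
from h import *
im,k=grab('wrist','w6.png',s=1.2)
a=.435;c,s=np.cos(a),np.sin(a)
for x,y,z in((-32,0,26),(0,-13,26),(0,13,26),(30,0,26),(80,0,13),(40,52,20)): print(x,y,proj(k,[435+x*c-y*s,145+x*s+y*c,z])*1.2)
go(435,145,14,.435)"
```

```text
-32 0 [[385.32 309.48]]
0 -13 [[409.32 254.52]]
0 13 [[360.6  254.76]]
30 0 [[384.6  199.08]]
80 0 [[384.12  97.68]]
40 52 [[284.64 178.56]]
dp [np.float64(-1.6), np.float64(0.3), np.float64(92.6)] yaw -0.3 | now [436.3 146.  106.6] 0.429
```

View pics/w6.png

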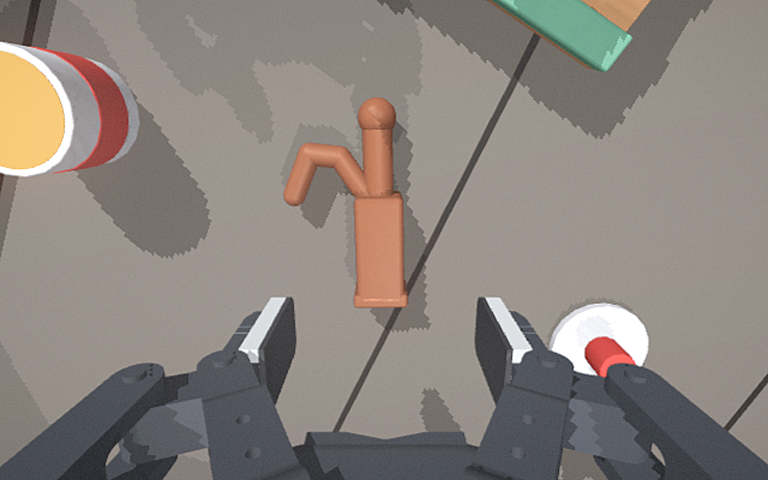

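Request:
{"fn": "carry_out", "kwargs": {
  "targets": [
    {"dp":[-1.5,-1.5,45],"yaw":0},
    {"dp":[-1.5,-1.5,92],"yaw":0},
    {"dp":[-1.5,-1.5,92],"yaw":0},
    {"dp":[-1.5,-1.5,92],"yaw":0},
    {"dp":[-1.5,-1.5,92],"yaw":0}
  ]
}}

```text
clock: 16.52
eef_pos: [434.9, 146.8, 16.0]
tcp_rot: [3.141, -0.003, 0.429]
contact_force: [0.5, 0.1, -0.2]
opening: 0.746
grasp_force: 0.0
```

Request:
{"fn": "carry_out", "kwargs": {
  "targets": [
    {"dp":[0,0,0],"yaw":0},
    {"dp":[0,0,0],"yaw":0},
    {"dp":[0,0,0],"yaw":0},
    {"dp":[0,0,0],"yaw":0},
    {"dp":[0,0,0],"yaw":0},
    {"dp":[0,0,0],"yaw":0},
    {"dp":[0,0,-60],"yaw":0},
    {"dp":[0,0,-115],"yaw":0},
    {"dp":[0,0,-115],"yaw":0},
    {"dp":[0,0,-115],"yaw":0}
  ],
  "fingers": -1,
  "grip_force": 80
}}

```text
clock: 17.77
eef_pos: [432.7, 146.0, 128.5]
tcp_rot: [-3.142, 0.001, 0.429]
contact_force: [0.1, -0.3, -3.0]
opening: 0.284
grasp_force: 80.7
```

```bash
python3 -c "
from h import *
go(632,-39,130,-.075)"
```

```text
dp [np.float64(104.2), np.float64(251.2), np.float64(-1.5)] yaw 28.9 | now [432.7 146.  128.5] 0.429
```

Request:
{"fn": "carry_out", "kwargs": {
  "targets": [
    {"dp":[104,251,0],"yaw":29},
    {"dp":[104,251,0],"yaw":29},
    {"dp":[104,251,0],"yaw":29},
    {"dp":[104,251,0],"yaw":29},
    {"dp":[104,251,0],"yaw":29},
    {"dp":[104,251,0],"yaw":29},
    {"dp":[104,251,40],"yaw":29},
    {"dp":[104,251,80],"yaw":29},
    {"dp":[104,251,100],"yaw":29},
    {"dp":[104,251,100],"yaw":29}
  ]
}}

```text
clock: 19.02
eef_pos: [630.4, -37.9, 27.2]
tcp_rot: [-3.142, 0.004, -0.076]
contact_force: [-0.0, -0.1, -2.3]
opening: 0.282
grasp_force: 80.5
```

```bash
python3 -c "
from h import *
go(632,-39,15,-.075)"
```

```text
dp [np.float64(1.7), np.float64(0.9), np.float64(12.2)] yaw -0.1 | now [630.4 -37.9  27.2] -0.076
```

Request:
{"fn": "carry_out", "kwargs": {
  "targets": [
    {"dp":[0,0,6],"yaw":0},
    {"dp":[0,0,11],"yaw":0},
    {"dp":[0,0,13],"yaw":0},
    {"dp":[0,0,13],"yaw":0},
    {"dp":[0,0,13],"yaw":0}
  ]
}}

```text
clock: 19.65
eef_pos: [632.6, -38.7, 16.4]
tcp_rot: [-3.142, -0.0, -0.077]
contact_force: [-0.1, 0.1, -4.1]
opening: 0.284
grasp_force: 80.6
```

Request:
{"fn": "carry_out", "kwargs": {
  "targets": [
    {"dp":[0,0,0],"yaw":0},
    {"dp":[0,0,0],"yaw":0},
    {"dp":[0,0,0],"yaw":0},
    {"dp":[0,0,0],"yaw":0},
    {"dp":[0,0,-60],"yaw":0},
    {"dp":[0,0,-120],"yaw":0},
    {"dp":[0,0,-150],"yaw":0},
    {"dp":[0,0,-150],"yaw":0},
    {"dp":[0,0,-150],"yaw":0}
  ],
  "fingers": 0.3
}}

```text
clock: 20.78
eef_pos: [631.7, -38.6, 165.2]
tcp_rot: [3.142, 0.001, -0.077]
contact_force: [-0.5, 0.2, -1.0]
opening: 0.648
grasp_force: 0.0
```

```bash
python3 -c "
from h import *
im,k=grab('wrist','w7.png',s=1.2)
go(433.5,317.4,140,.45)"
```

```text
dp [np.float64(-224.7), np.float64(-339.7), np.float64(24.6)] yaw -30.2 | now [631.4 -38.6 164.6] -0.077
```

View pics/w7.png

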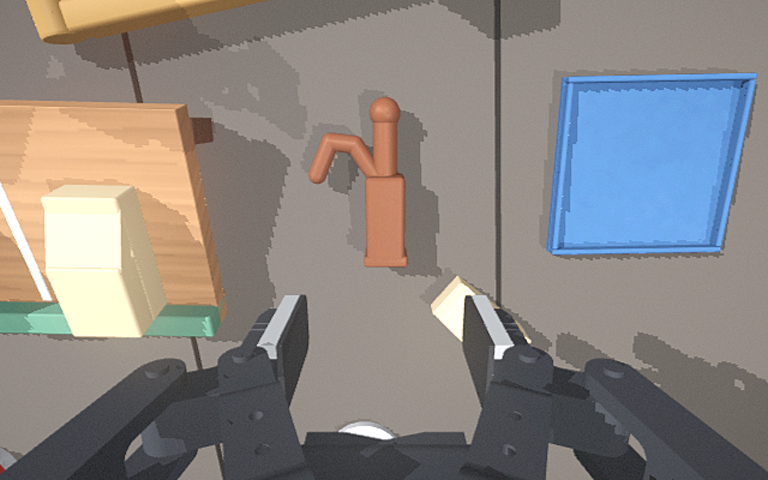

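The hook tip lies straight at (386,190), midway between the board and the tray. The tray's rim corners are at (564,77), (756,74), (723,253) and (549,254).

```bash
python3 -c "
from h import *
P=[wpx(u/1.2,v/1.2,12) for u,v in((564,77),(756,74),(723,253),(549,254))];print(P,np.mean(P,0))"
```

```text
[array([ 715.8, -159.4,   12. ]), array([ 708.2, -280.6,   12. ]), array([ 588.8, -277. ,   12. ]), array([ 597.5, -153.5,   12. ])] [ 652.575 -217.625   12.   ]
```

Request:
{"fn": "carry_out", "kwargs": {
  "targets": [
    {"dp":[-225,-340,0],"yaw":-30},
    {"dp":[-225,-340,0],"yaw":-30},
    {"dp":[-225,-340,0],"yaw":-30},
    {"dp":[-225,-340,0],"yaw":-30},
    {"dp":[-225,-340,0],"yaw":-30},
    {"dp":[-225,-340,0],"yaw":-30},
    {"dp":[-225,-340,0],"yaw":-30},
    {"dp":[-225,-340,20],"yaw":-30},
    {"dp":[-225,-340,40],"yaw":-30},
    {"dp":[-225,-340,40],"yaw":-30},
    {"dp":[-225,-340,40],"yaw":-30}
  ],
  "fingers": 1
}}

```text
clock: 22.2
eef_pos: [434.1, 317.5, 125.9]
tcp_rot: [3.141, 0.001, 0.446]
contact_force: [0.3, -0.0, -0.5]
opening: 1.003
grasp_force: 0.0
```

```bash
python3 -c "
from h import *
im,k=grab('wrist','w8.png',s=1.2)
print(proj(k,[[433.5,317.4,52],[433.5,317.4,0]])*1.2)
go(433.5,317.4,26)"
```

```text
[[383.76 257.28]
 [384.   230.88]]
dp [np.float64(-0.9), np.float64(-0.2), np.float64(100.3)] yaw 0 | now [434.4 317.6 126.3] 0.446
```

View pics/w8.png

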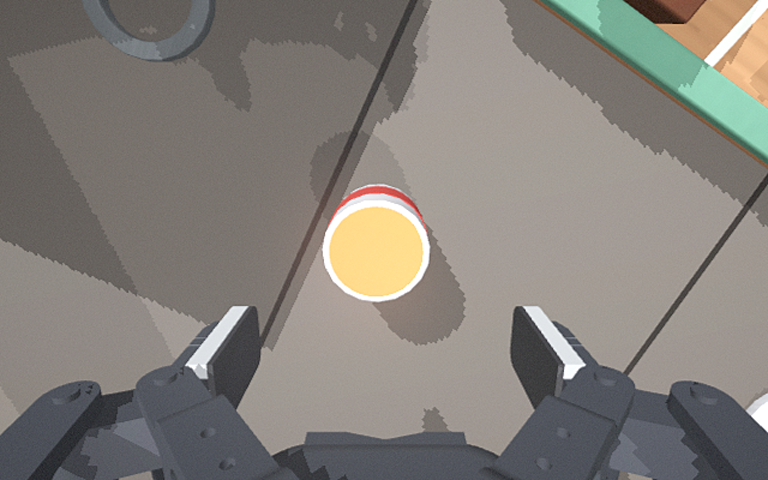

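The pot's rim is centred at (376,249), about 4 mm off the prediction on each tool axis. I'll correct for that.

Request:
{"fn": "carry_out", "kwargs": {
  "targets": [
    {"dp":[3.5,-4.5,20],"yaw":0},
    {"dp":[3.5,-4.5,60],"yaw":0},
    {"dp":[3.5,-4.5,98],"yaw":0},
    {"dp":[3.5,-4.5,98],"yaw":0},
    {"dp":[3.5,-4.5,98],"yaw":0},
    {"dp":[3.5,-4.5,98],"yaw":0}
  ]
}}

```text
clock: 23.0
eef_pos: [436.5, 324.0, 29.9]
tcp_rot: [-3.141, -0.003, 0.447]
contact_force: [-0.4, 0.0, 0.3]
opening: 0.999
grasp_force: 0.0
```

Request:
{"fn": "carry_out", "kwargs": {
  "targets": [
    {"dp":[0,0,0],"yaw":0},
    {"dp":[0,0,0],"yaw":0},
    {"dp":[0,0,0],"yaw":0},
    {"dp":[0,0,0],"yaw":0},
    {"dp":[0,0,0],"yaw":0},
    {"dp":[0,0,-30],"yaw":0},
    {"dp":[0,0,-70],"yaw":0},
    {"dp":[0,0,-110],"yaw":0},
    {"dp":[0,0,-140],"yaw":0},
    {"dp":[0,0,-140],"yaw":0},
    {"dp":[0,0,-140],"yaw":0}
  ],
  "fingers": -1,
  "grip_force": 50
}}

```text
clock: 24.38
eef_pos: [434.7, 322.7, 167.0]
tcp_rot: [3.141, 0.001, 0.447]
contact_force: [-0.3, 0.5, -2.8]
opening: 0.641
grasp_force: 54.3
```

```bash
python3 -c "
from h import *
go(652,-220,165,-.05)"
```

```text
dp [np.float64(-38.5), np.float64(583.3), np.float64(2.0)] yaw 28.5 | now [434.7 322.7 167. ] 0.447
```

Request:
{"fn": "carry_out", "kwargs": {
  "targets": [
    {"dp":[-2,30,0],"yaw":2},
    {"dp":[-5,80,0],"yaw":5},
    {"dp":[-9,140,0],"yaw":8},
    {"dp":[-13,200,0],"yaw":12},
    {"dp":[-17,260,0],"yaw":15},
    {"dp":[-21,320,0],"yaw":18},
    {"dp":[-25,380,0],"yaw":21},
    {"dp":[-29,440,0],"yaw":24},
    {"dp":[-33,500,0],"yaw":27},
    {"dp":[-36,550,0],"yaw":28},
    {"dp":[-38,575,0],"yaw":28},
    {"dp":[-38.5,583,0],"yaw":28}
  ]
}}

```text
clock: 25.88
eef_pos: [651.9, -219.8, 166.2]
tcp_rot: [-3.141, 0.003, -0.043]
contact_force: [-0.5, 0.9, -1.6]
opening: 0.635
grasp_force: 54.3
```

Request:
{"fn": "carry_out", "kwargs": {
  "targets": [
    {"dp":[0,0,20],"yaw":0},
    {"dp":[0,0,60],"yaw":0},
    {"dp":[0,0,95],"yaw":0},
    {"dp":[0,0,110],"yaw":0},
    {"dp":[0,0,110],"yaw":0},
    {"dp":[0,0,110],"yaw":0}
  ]
}}

```text
clock: 26.62
eef_pos: [653.4, -219.1, 59.4]
tcp_rot: [3.141, -0.002, -0.042]
contact_force: [0.9, -0.7, -2.5]
opening: 0.64
grasp_force: 54.3
```

```bash
python3 -c "
from h import *
go(652,-220,33,-.05)"
```

```text
dp [np.float64(-1.4), np.float64(1.0), np.float64(26.4)] yaw 0.5 | now [ 653.4 -219.1   59.4] -0.042
```

Request:
{"fn": "carry_out", "kwargs": {
  "targets": [
    {"dp":[-1,1,10],"yaw":0},
    {"dp":[-1,1,18],"yaw":0},
    {"dp":[-1,1,23],"yaw":0},
    {"dp":[-1,1,26],"yaw":0},
    {"dp":[-1,1,26],"yaw":0},
    {"dp":[-1,1,26],"yaw":0}
  ]
}}

```text
clock: 27.38
eef_pos: [651.1, -220.2, 33.4]
tcp_rot: [-3.141, 0.001, -0.042]
contact_force: [-7.1, 1.4, 11.5]
opening: 0.641
grasp_force: 55.6
```

Request:
{"fn": "carry_out", "kwargs": {
  "targets": [
    {"dp":[0,0,1],"yaw":0},
    {"dp":[0,0,1],"yaw":0},
    {"dp":[0,0,1],"yaw":0}
  ]
}}

```text
clock: 27.75
eef_pos: [651.2, -220.2, 33.3]
tcp_rot: [-3.141, 0.001, -0.042]
contact_force: [-9.5, 2.4, 19.5]
opening: 0.637
grasp_force: 56.5
```

Request:
{"fn": "carry_out", "kwargs": {
  "targets": [
    {"dp":[0,0,-1],"yaw":0},
    {"dp":[0,0,-1],"yaw":0},
    {"dp":[0,0,-1],"yaw":0},
    {"dp":[0,0,-1],"yaw":0},
    {"dp":[0,0,-30],"yaw":0},
    {"dp":[0,0,-80],"yaw":0},
    {"dp":[0,0,-130],"yaw":0},
    {"dp":[0,0,-130],"yaw":0},
    {"dp":[0,0,-130],"yaw":0}
  ],
  "fingers": 1
}}

```text
clock: 28.88
eef_pos: [651.1, -220.0, 160.6]
tcp_rot: [-3.141, 0.0, -0.042]
contact_force: [0.2, -0.2, -0.4]
opening: 0.999
grasp_force: 0.0
```

```bash
python3 -c "
from h import *
im,k=grab('wrist','w9.png',s=1.2)
print(proj(k,[[651.2,-220.2,56],[651.2,-220.2,30]])*1.2)
# rim circle by colour (amber)
h=cv2.cvtColor(im,cv2.COLOR_BGR2HSV); m=cv2.inRange(h,(12,90,120),(30,255,255)); n,l,st,ce=cv2.connectedComponentsWithStats(m)
for i in range(1,n):
  if st[i,4]>400: print(st[i],ce[i]*1.2,px(k,*ce[i],56))
go(427.5,-9,120,.0)"
```

```text
[[384.72 239.64]
 [384.72 228.36]]
[   0    0  177   24 2787] [96.6919268   9.78988159] [778.9 -79.2  56. ]
[ 288  169   68   66 3509] [385.42638928 241.75673981] [ 649.9 -220.5   56. ]
[ 569  297   67   49 1184] [727.52128378 384.30202703] [ 543.7 -439.1   56. ]
dp [np.float64(-231.8), np.float64(-201.4), np.float64(39.8)] yaw -2.4 | now [ 650.7 -219.9  159.8] -0.042
```

View pics/w9.png

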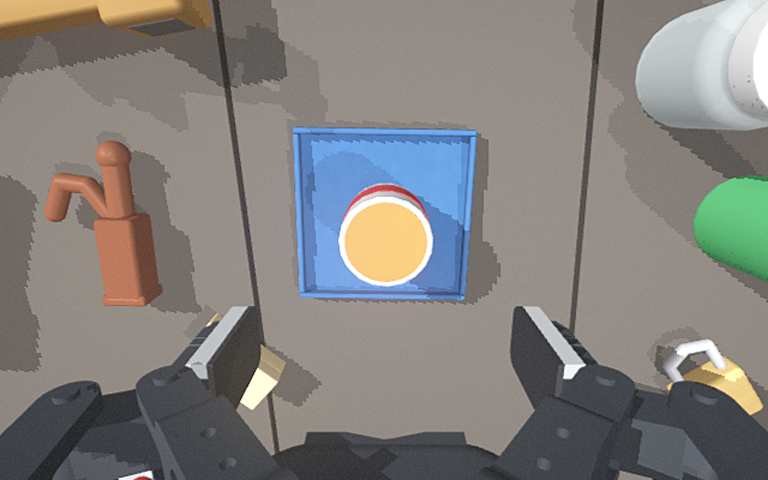

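The pot stands upright in the tray. Its rim centre is at (385,242), which puts the pot at about (650,-220). Now the lid.

Request:
{"fn": "carry_out", "kwargs": {
  "targets": [
    {"dp":[-232,-201,0],"yaw":-2},
    {"dp":[-232,-201,0],"yaw":-2},
    {"dp":[-232,-201,0],"yaw":-2},
    {"dp":[-232,-201,0],"yaw":-2},
    {"dp":[-232,-201,0],"yaw":-2},
    {"dp":[-232,-201,30],"yaw":-2},
    {"dp":[-232,-201,60],"yaw":-2},
    {"dp":[-232,-201,60],"yaw":-2},
    {"dp":[-232,-201,60],"yaw":-2}
  ],
  "fingers": 0.1
}}

```text
clock: 30.05
eef_pos: [428.0, -9.7, 101.1]
tcp_rot: [-3.142, 0.001, -0.007]
contact_force: [0.4, -1.2, 1.5]
opening: 0.546
grasp_force: 0.0
```

```bash
python3 -c "
from h import *
im,k=grab('wrist','w10.png',s=1.2)
print(proj(k,[[427.5,-9,28],[427.5,-9,6]])*1.2)
h=cv2.cvtColor(im,cv2.COLOR_BGR2HSV); m=cv2.inRange(h,(0,150,90),(8,255,255)); n,l,st,ce=cv2.connectedComponentsWithStats(m)
for i in range(1,n):
  if st[i,4]>200: print(st[i],ce[i]*1.2,px(k,*ce[i],20))
go(427.5,-9,16,.0)"
```

```text
[[383.16 257.88]
 [383.28 245.28]]
dp [np.float64(-1.0), np.float64(-0.8), np.float64(85.5)] yaw -0.4 | now [428.5  -9.8 101.5] -0.007
```

View pics/w10.png

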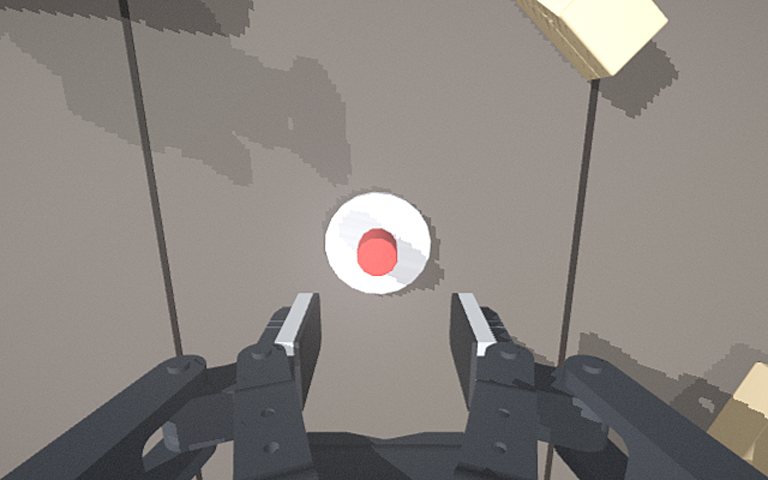

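Knob top is at (378,256) and the disc centre at (378,243), about 3 mm left of the prediction. I'll shift by that much.

Request:
{"fn": "carry_out", "kwargs": {
  "targets": [
    {"dp":[0,-3.7,30],"yaw":0},
    {"dp":[0,-3.7,65],"yaw":0},
    {"dp":[0,-3.7,80],"yaw":0},
    {"dp":[0,-3.7,85],"yaw":0},
    {"dp":[0,-3.7,85],"yaw":0},
    {"dp":[0,-3.7,85],"yaw":0}
  ]
}}

```text
clock: 30.85
eef_pos: [428.9, -6.0, 16.9]
tcp_rot: [3.142, -0.002, -0.007]
contact_force: [-0.3, 0.5, 0.3]
opening: 0.549
grasp_force: 0.0
```

Request:
{"fn": "carry_out", "kwargs": {
  "targets": [
    {"dp":[0,0,0],"yaw":0},
    {"dp":[0,0,0],"yaw":0},
    {"dp":[0,0,0],"yaw":0},
    {"dp":[0,0,0],"yaw":0}
  ],
  "fingers": -1,
  "grip_force": 40
}}

```text
clock: 31.35
eef_pos: [428.6, -6.0, 16.7]
tcp_rot: [3.142, -0.001, -0.007]
contact_force: [-2.5, 0.2, 9.7]
opening: 0.237
grasp_force: 38.7
```

Request:
{"fn": "carry_out", "kwargs": {
  "targets": [
    {"dp":[0,0,-40],"yaw":0},
    {"dp":[0,0,-90],"yaw":0},
    {"dp":[0,0,-130],"yaw":0},
    {"dp":[0,0,-130],"yaw":0},
    {"dp":[0,0,-130],"yaw":0}
  ]
}}

```text
clock: 31.98
eef_pos: [427.8, -5.9, 145.8]
tcp_rot: [3.142, 0.0, -0.007]
contact_force: [-0.2, -0.2, -0.8]
opening: 0.236
grasp_force: 39.4
```

```bash
python3 -c "
from h import *
im,k=grab('wrist','w11.png',s=1.2)
go(650.2,-220.3,145,-.007);s=r.sense();print(s['opening'])
p=s['eef_pos'];z=p[2]-16.7
print(proj(k,[[p[0],p[1],z+6],[p[0]+30,p[1],z+6],[p[0],p[1]+30,z+6],[p[0],p[1]-30,z+6]])*1.2)"
```

```text
dp [np.float64(224.4), np.float64(212.8), np.float64(0.3)] yaw -0.0 | now [427.4  -5.9 145.3] -0.007
0.2386555605611444
[[384.36 310.92]
 [383.76 234.  ]
 [304.68 311.4 ]
 [464.16 310.32]]
```

View pics/w11.png

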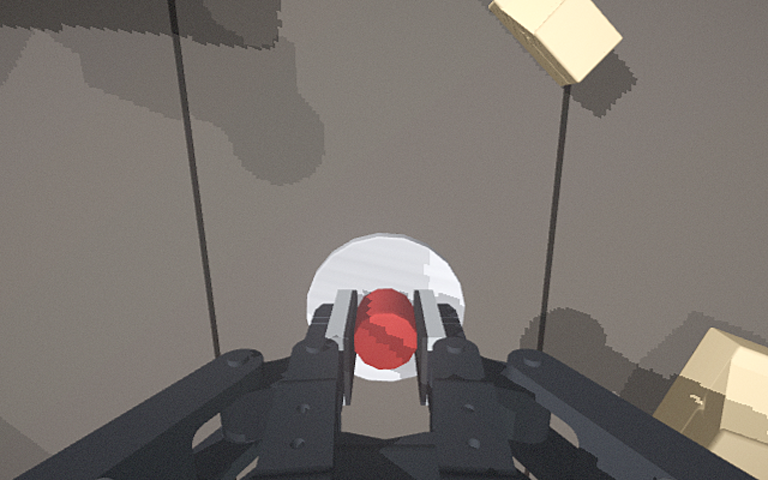

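The lid hangs level and is centred in the grip at (385,310). Now over to the pot.

Request:
{"fn": "carry_out", "kwargs": {
  "targets": [
    {"dp":[45,42,0],"yaw":0},
    {"dp":[88,84,0],"yaw":0},
    {"dp":[132,126,0],"yaw":0},
    {"dp":[176,167,0],"yaw":0},
    {"dp":[210,199,0],"yaw":0},
    {"dp":[225,213,0],"yaw":0},
    {"dp":[225,213,0],"yaw":0},
    {"dp":[225,213,30],"yaw":0},
    {"dp":[225,213,60],"yaw":0},
    {"dp":[225,213,60],"yaw":0},
    {"dp":[225,213,60],"yaw":0}
  ]
}}

```text
clock: 33.4
eef_pos: [651.5, -220.1, 86.5]
tcp_rot: [-3.141, 0.0, -0.007]
contact_force: [-0.0, -0.6, 0.0]
opening: 0.241
grasp_force: 39.4
```

```bash
python3 -c "
from h import *
go(651,-220.3,73.5,-.007)"
```

```text
dp [np.float64(-0.5), np.float64(0.2), np.float64(13.0)] yaw 0.0 | now [ 651.5 -220.1   86.5] -0.007
```

Request:
{"fn": "carry_out", "kwargs": {
  "targets": [
    {"dp":[-0.5,0,5],"yaw":0},
    {"dp":[-0.5,0,9],"yaw":0},
    {"dp":[-0.5,0,12],"yaw":0},
    {"dp":[-0.5,0,13.5],"yaw":0},
    {"dp":[-0.5,0,14],"yaw":0},
    {"dp":[-0.5,0,14],"yaw":0}
  ]
}}

```text
clock: 34.15
eef_pos: [651.2, -220.6, 72.9]
tcp_rot: [-3.142, -0.0, -0.007]
contact_force: [-2.8, 0.6, 6.2]
opening: 0.238
grasp_force: 40.2
```

Contact at the expected height. Releasing.

Request:
{"fn": "carry_out", "kwargs": {
  "targets": [
    {"dp":[0,0,0],"yaw":0},
    {"dp":[0,0,0],"yaw":0},
    {"dp":[0,0,0],"yaw":0},
    {"dp":[0,0,0],"yaw":0},
    {"dp":[0,0,-30],"yaw":0},
    {"dp":[0,0,-80],"yaw":0},
    {"dp":[0,0,-130],"yaw":0},
    {"dp":[-120,0,-130],"yaw":0},
    {"dp":[-180,0,-130],"yaw":0},
    {"dp":[-240,0,-130],"yaw":0},
    {"dp":[-240,0,-130],"yaw":0}
  ],
  "fingers": 0
}}

```text
clock: 35.52
eef_pos: [408.8, -218.5, 202.0]
tcp_rot: [3.141, 0.0, -0.007]
contact_force: [0.7, -0.8, 0.9]
opening: 0.498
grasp_force: 0.0
```

Run:
```python
from h import *
im,k=grab('top','t2.png'); im2,k2=grab('scene','s2.png')
a=cv2.resize(im[110:260,220:470],None,fx=1.6*2,fy=1.6*2,interpolation=cv2.INTER_CUBIC)[:,:800]
b=cv2.resize(im2[180:360,120:500],(800,379),interpolation=cv2.INTER_CUBIC)
a=cv2.resize(a,(366,220)) if 0 else cv2.resize(im[110:230,230:470],(440,220),interpolation=cv2.INTER_CUBIC)
o=np.zeros((600,800,3),np.uint8); o[:220,:440]=a; o[220:599]=b; cv2.imwrite('pics/fin.png',o); print(r.sense()['clock'],r.sense()['eef_pos'])
```

```text
35.625 [ 405.94107885 -217.75523374  201.62495914]
```

View pics/fin.png

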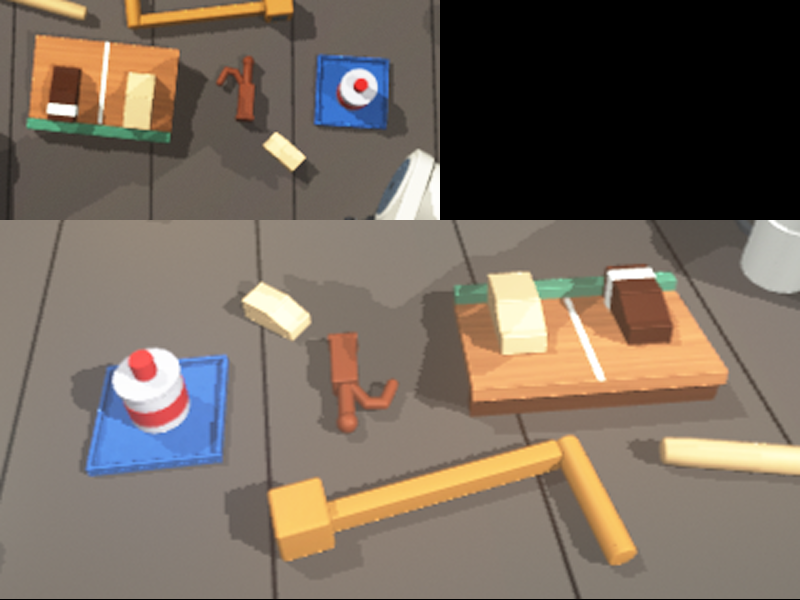

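```bash
python3 -c "
from h import *
k=cal('scene')
for x,y in((650.2,-220.3),):
  for z in (24,60,84): 
    q=proj(k,[x,y,z])[0]; print(z,(q[0]-120)*800/380,(q[1]-180)*379/180+220)
  for z in (62,): print([( (q[0]-120)*800/380,(q[1]-180)*379/180+220) for q in proj(k,[[x,y-30,z],[x,y+30,z],[x-30,y,z],[x+30,y,z]])])
k=cal('top')
for b in ((651.2,-220.6,84),): print(proj(k,b), [( (q[0]-230)*44/24,(q[1]-110)*22/12) for q in proj(k,b)])
"
```

```text
24 153.89473684210523 398.3405555555555
60 144.6315789473684 374.96888888888884
84 138.1052631578947 358.54555555555555
[(np.float64(110.52631578947368), np.float64(378.3377777777778)), (np.float64(177.2631578947368), np.float64(368.86277777777775)), (np.float64(146.31578947368422), np.float64(348.86)), (np.float64(141.6842105263158), np.float64(399.8144444444444))]
[[425.6 155. ]] [(np.float64(358.6000000000001), np.float64(82.5))]
```

The scene view agrees with the prediction: lid edges at columns 113–181 and the pot band centred at 158 are both about 3.5 px off, so they're concentric. The chocks, hook, windlass and mug are all in place. Handing in.

```bash
python3 -c "
from rig import r
print(r.sign_off())"
```

```text
the job is handed in; nothing more can be done
None
```

The bench is set out as asked and the job is handed in at about 36 s on the clock; the hand-in gave no pass or fail, but the final pictures showed every piece in place and the windlass and mug undisturbed.

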